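Counterbalance a loaded centrifuge bucket

TASK

Balance the loaded centrifuge bucket before its run: stand brass weights on the empty pan, as many as it takes, and slide the red-handled poise along the beam until the pointer rests in the middle of the green band with the beam level. The knife edges are delicate: set weights down softly, never lean on the pan, and push the poise with light fingertips instead of squeezing it. Leave the bucket where it is, any weights you do not need standing in their tray, and the other things on the bench alone.

Things in the scene. Friction and masses are not known exactly. Their poses are not given: they have to be found in the camera images.
- beam (a joint): Hinge of the blue beam (400 mm long, along the balance's y, 110 mm above the table). 0 = level, pointer mid green band; -0.1 rad = bucket pan down on its stop (the start); +0.1 = weight pan down on its stop. Weak centring spring: free of contact, 10 g too much on one pan tips it about 0.017 rad that way; beyond about 60 g it lies on the stop. Damped: settles in about 1 s. Empty pans, poise at 0: level.
- poise (a joint): Place of the sliding poise on the weight arm, m: 0 = inner end (35 mm from the pivot), 0.095 = outer end (130 mm from it, towards the weight pan). 10 mm outwards counts as 16 g more on the weight pan (152 g at 95 mm). Stays where left; takes about 1.2 N to slide. While a finger touches it, friction can hold the beam off its true angle.
- poise_top (a point): Top centre of the poise's upright red handle, a round post 16 mm in diameter; the red part is 60 mm tall and reaches down from this point, and stands on a 26 mm brass block that rides on the beam. The post moves and leans with the beam; its top is 200 mm above the table when level.
- poise_post: The same red handle as a solid; its origin is on the beam's axis, 90 mm below its top. It must not be pushed or squeezed with more than about 10 N.
- balance: Grey balance base, 150 x 260 mm, 30 mm tall, fixed; origin on the table under the pivot. Its y axis points along the beam to the bucket pan; weight pan and poise lie towards its -y. Two pillars at the pivot rise to 126 mm above the table; the red pointer hangs before a white scale with a 3.4 mm green band on the +x side.
- weight_pan: Empty round steel pan, 116 mm across, rim 2 mm above its floor; origin on its pin, 15 mm below the floor's centre, 200 mm from the pivot. It stays horizontal; where loads stand on it makes no difference. Floor 125 mm above the table at level, 145 mm at the start, 105 mm on its stop. It gives way softly to a push until the stop. Over 15 N on it does harm.
- bucket_pan: The same pan at the other end, carrying the bucket; origin on its pin, 15 mm below its floor.
- bucket: Square aluminium centrifuge bucket 66 x 66 x 70 mm with four red-capped tubes standing 96 mm high; origin at the centre of its underside. Its mass is not known: between 320 and 630 g.
- tray: Fixed blue tray, 250 x 120 x 14 mm, long along its own x, wall 4 mm, floor 4 mm thick; origin on the table under its centre. It holds the three weights in a row, 75 mm apart, in any order.
- w300_c (a point): Centre (22.8 mm above its foot) of the 300 g brass weight: round body 38 mm in diameter, 33.5 mm tall, with an 18 mm knob on top; 45.5 mm tall in all.
- w200_c (a point): Centre (20 mm above its foot) of the 200 g brass weight: round body 34 mm in diameter, 28 mm tall, knob 18 mm; 40 mm tall in all.
- w100_c (a point): Centre (15.5 mm above its foot) of the 100 g brass weight: round body 29 mm in diameter, 19 mm tall, knob 18 mm; 31 mm tall in all.
- tube_rack: White rack of red-capped tubes, 70 x 150 x 82 mm; bystander; origin under its centre.
- tip_box: Blue box with a clear top, 84 x 124 x 72 mm; bystander; origin under its centre.
- bottle: Closed white bottle with a blue cap, 60 mm in diameter, 130 mm tall; bystander; origin under its centre.
Mind the look-alikes: they are no part of the job. What is shaped like the part that bears w300_c but pink or turquoise is not meant.

How it is judged:
By the outcome, as a careful person would: the job done as asked, in the order asked, and still so for the second after the job is handed in, with the robot touching nothing.
It also fails if it takes over 72 s, if anything falls off the work surface, if the arm or the gripper's body presses on something with over 40 N, if the wrist force passes 120 N, or if a joint passes its speed limit or range.

ROBOT

A 7-joint arm with a two-finger parallel gripper is mounted at the origin on the work surface. World frame = base frame: x ahead of the robot, y to its left, z up, the work surface at z = 0. Lengths are in m, angles in rad, forces in N, time in s.
With the tool pointing down it reaches from about 0.4 to 0.875 m from the base axis. Payload 6.5 kg.
Tool frame: the origin (TCP) lies on the front face of the gripper's body, between the roots of the fingers; the fingertips stand 73 mm ahead of it and the grasp point (between the pads) lies 54 mm ahead of it; z points along the fingers, y is the direction in which the jaws open and shut (so a half turn about z gives the same grasp; the last joint's range is limited). The gripper opens to 85 mm and grips with 20 to 120 N. Pads are 22 mm wide; open, the fingers measure 114 mm over their backs; the gripper's body (76 mm by 85 mm) begins 54 mm behind the grasp point. The pads swing forward as they close: fully open they stand 13 mm farther back than shut.
Start: joints at [1.096, 0.536, -0.004, 1.538, 0.003, 1.067, -0.071], TCP at [0.258, -0.596, 0.304] pointing down, gripper open.
Joint ranges: [-2.7, 2.7], [-0.37, 2.16], [-1.27, 1.26], [0.24, 2.4], [-1.31, 4.45], [0.19, 1.91], [-2.76, 2.76]. Speed limits (rad/s): [2.39, 2.39, 3.14, 3.14, 3.14, 3.14, 3.14].

INTERFACE

Orientations are given as [roll, pitch, yaw] about the fixed x, y, z axes, in that order (R = Rz(yaw) Ry(pitch) Rx(roll)).
In Python, from rig import ctrl, eyes gives the robot as it stands.
- The arm moves only by the tool apply_moves, never from a script. Its argument "deltas" is a list of rows, each a list of 2 entries, a list of its own where there are three numbers: the shift along the world's x, y, z in m, then the turn, a rotation vector about the world's x, y, z in rad. In form: [[[x, y, z], [wx, wy, wz]], ...]. A call has 1 to 5 rows; each row shifts and turns the commanded pose from where the row before left it; what a row does not reach is not made up. A row lasts 1/10 s, in which the tool goes at most 50 mm and 8.59 degrees, less where a joint would pass 70% of its speed; a pose out of reach is approached as far as the arm can. A call is refused whole if a number of a shift passes 0.05 or a number of a turn 0.15, either way. A call with a gripper value outside its range is refused whole. "claw" is the closure, from -1 (fully open) to 1 (shut), set as the call begins (left out, the last holds). The fingers move at their own pace and stop on an object; "grip_force" is the grip in N (left out, the last holds). Time passes only in rows, so rows that do not move let the fingers close. It gives the time, the measured TCP pose, the force and the opening at its end, in the units of the state.
- ctrl.get_obs(): the state, without advancing time (a new reading comes with each control period).
- eyes.read_camera(name): name is "scene" or "side" or "wrist"; returns the picture (384x512x3 uint8, red, green, blue); there is no depth.
- eyes.get_calibration(name): a dict with "intrinsics" (3x3 intrinsics, pixels), "R" (3x3) and "t" (3): a world point X has camera coordinates R X + t. Camera axes: x right, y down, z forward; pixel columns grow to the right and rows downward; lengths in m; the calibration is good to about 2 mm. A picture is of the moment at which its call begins: read the wrist's pose just before it. get_calibration takes no time and is no camera call; for the wrist camera it gives the pose at the moment of the call.
- ctrl.finish_job(): hands the job in, once; it reports no verdict.
The state is a dict: "time_s": time; "joints": joint angles; "qd": joint speeds; "joint_torque": joint torques, N m; "eef_pos": TCP position; "eef_rot": TCP orientation; "wrist_force": force on the tool from outside, world axes, zero at the start; "ft_torque": the same for the moment, N m; "grip_width": finger opening in m.
Only numpy, scipy, OpenCV 4.12 (cv2) and the standard library are available. Lean on these libraries where they do the work, as an engineer would, in place of code of your own. Each camera call takes 0.05 s, during which the arm holds its last target. There are 200 camera calls.

## Working session

There is one attempt and no reset: what is moved stays moved. The work goes in short steps, Python scripts to look and compute and a tool call to move; the robot and the scene stay as the last step left them, time stands still between calls to the robot, and variables do not carry over. Pictures are saved under pics/ and viewed, about 8 in all and at most 12, crops included, and the job is handed in when it is done.

Besides the shell and the picture viewer there is one more tool, called after ">>>" by a JSON object that holds its "name" and its "arguments". apply_moves: Moves the arm, as the interface text tells. Its arguments: {"type":"object","properties":{"deltas":{"type":"array"},"claw":{"type":"number"},"grip_force":{"type":"number"}},"required":["deltas"]}

```bash
mkdir -p pics; ls
cat > h.py <<'E'
import numpy as np,cv2
from rig import ctrl,eyes
def shot(n,f):
    c=eyes.get_calibration(n); im=np.asarray(eyes.read_camera(n)); cv2.imwrite('pics/'+f,im[:,:,::-1]); return im,c
def ray(c,u,v,z):
    K,R,t=map(np.array,(c['intrinsics'],c['R'],c['t'])); d=R.T@np.linalg.solve(K,[u,v,1]); o=-R.T@t
    return o+d*(z-o[2])/d[2]
def proj(c,X):
    K,R,t=map(np.array,(c['intrinsics'],c['R'],c['t'])); p=K@(R@np.array(X)+t); return p[:2]/p[2]
E
python3 - <<'E'
from h import *
a,ca=shot('scene','s0.png');b,cb=shot('side','d0.png')
cv2.imwrite('pics/both.png',cv2.resize(np.vstack([a,b])[:,:,::-1],None,fx=.78,fy=.78))
for c in(ca,cb): print(np.round(c['intrinsics'],0).tolist(),(-np.array(c['R']).T@c['t']).round(3))
o=ctrl.get_obs();print({k:np.round(v,3).tolist() for k,v in o.items()})
E
```

```text
pics
[[351.0, 0.0, 260.0], [0.0, 351.0, 184.0], [0.0, 0.0, 1.0]] [ 1.306 -0.139  0.634]
[[490.0, 0.0, 254.0], [0.0, 490.0, 187.0], [0.0, 0.0, 1.0]] [ 0.391 -0.919  1.213]
{'time_s': 0.1, 'joints': [1.096, 0.537, -0.004, 1.539, 0.003, 1.067, -0.071], 'qd': [0.002, -0.003, 0.001, -0.002, 0.002, -0.002, 0.001], 'joint_torque': [0.002, -58.457, 1.052, -25.978, 0.013, 0.005, -0.0], 'eef_pos': [0.258, -0.596, 0.303], 'eef_rot': [-3.14, 0.0, 0.409], 'wrist_force': [-0.122, 0.001, 0.279], 'ft_torque': [-0.009, -0.001, 0.008], 'grip_width': 0.086}
```

View pics/s0.png

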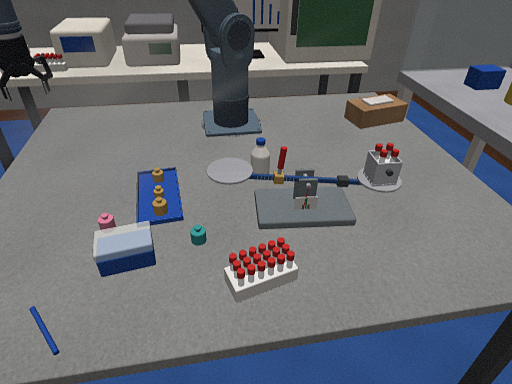

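View pics/d0.png

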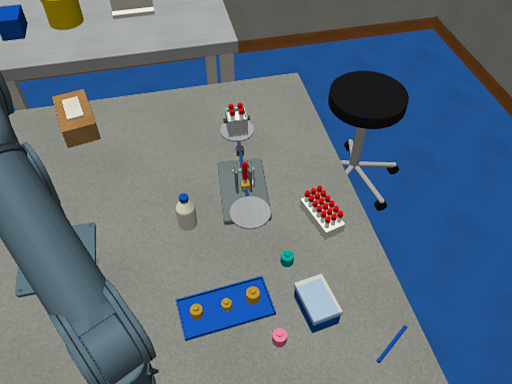

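Scene: brass weights at (157,174), (158,190) and (160,205) in the blue tray. The look-alikes are pink (107,221) and turquoise (198,235). The weight pan is at (230,170), the poise at (282,160) and the bucket at (383,165). Side: weights at (196,310), (227,303) and (253,294), pan at (250,211). Next I'll measure these.

```bash
cat >> h.py <<'E'
def blobs(im,lo,hi,roi,mn=15):
    h=cv2.cvtColor(im,cv2.COLOR_RGB2HSV); m=cv2.inRange(h,lo,hi); k=np.zeros_like(m); x0,y0,x1,y1=roi; k[y0:y1,x0:x1]=m[y0:y1,x0:x1]
    n,l,s,c=cv2.connectedComponentsWithStats(k); return [(s[i].tolist(),c[i].round(1).tolist()) for i in range(1,n) if s[i][4]>=mn]
def tri(c1,p1,c2,p2):
    P=[np.array(c['intrinsics'])@np.c_[c['R'],c['t']] for c in(c1,c2)]
    X=cv2.triangulatePoints(P[0],P[1],np.array(p1,float),np.array(p2,float)).ravel(); return X[:3]/X[3]
E
python3 - <<'E'
from h import *
a=cv2.imread('pics/s0.png')[:,:,::-1];b=cv2.imread('pics/d0.png')[:,:,::-1]
ca=eyes.get_calibration('scene');cb=eyes.get_calibration('side')
for n,im,c,r in(('scene',a,ca,(135,160,185,225)),('side',b,cb,(175,275,275,335))):
    print(n)
    for s,q in blobs(im,(12,110,60),(30,255,255),r): print('brass',s,q,ray(c,*q,.022).round(3))
    for s,q in blobs(im,(100,150,50),(125,255,255),r,100): print('tray',s,q)
print('post',blobs(a,(0,150,60),(6,255,255),(265,140,295,190)),blobs(b,(0,150,60),(6,255,255),(235,155,255,200)))
print('poise brass',blobs(a,(12,110,60),(30,255,255),(265,140,295,190)),blobs(b,(12,110,60),(30,255,255),(235,155,260,200)))
# pan ellipse, grey bright in both
for im,c,r in((a,ca,(200,150,262,190)),(b,cb,(225,190,275,232))):
    x0,y0,x1,y1=r; g=cv2.cvtColor(im,cv2.COLOR_RGB2HSV); m=((g[:,:,2]>140)).astype('u1')[y0:y1,x0:x1]
    cs=max(cv2.findContours(m,0,1)[0],key=cv2.contourArea)
    p=np.array([ray(c,*(q[0]+[x0,y0]),.147) for q in cs])[:,:2].astype('f4'); print('pan',cv2.minEnclosingCircle(p))
big=np.hstack([cv2.resize(a[135:235,130:330],None,fx=3,fy=3)[:,:,::-1][:, :400],cv2.resize(b[150:260,190:290],None,fx=2.73,fy=2.73)[:300,:,::-1]])
x=cv2.resize(a[140:220,200:330],(780,480),interpolation=2); y=cv2.resize(a[160:225,135:185],None,fx=4,fy=4,interpolation=2);y=cv2.resize(y,(0,0),fx=.45,fy=.45)
x[0:y.shape[0],0:y.shape[1]]=y;cv2.imwrite('pics/crop.png',x[:,:,::-1])
E
```

```text
scene
brass [152, 168, 12, 14, 125] [157.6, 174.9] [ 0.374 -0.268  0.022]
brass [153, 186, 15, 30, 305] [159.3, 201.7] [ 0.509 -0.258  0.022]
tray [137, 168, 47, 57, 1680] [158.5, 197.8]
side
brass [246, 287, 13, 17, 188] [252.3, 294.8] [ 0.53  -0.256  0.022]
brass [221, 298, 11, 13, 101] [226.2, 304.0] [ 0.456 -0.268  0.022]
brass [190, 304, 13, 15, 153] [196.0, 311.2] [ 0.373 -0.271  0.022]
tray [176, 276, 99, 59, 3207] [224.4, 307.6]
post [([278, 147, 9, 22, 104], [281.9, 157.3])] [([243, 161, 5, 19, 69], [244.7, 170.0])]
poise brass [([274, 171, 10, 13, 108], [278.2, 177.7])] [([241, 180, 9, 12, 65], [245.1, 184.7])]
pan ((0.5599767565727234, -0.0626019686460495), 0.06245693191885948)
pan ((0.5908228158950806, -0.06712080538272858), 0.08720239251852036)
```

View pics/crop.png

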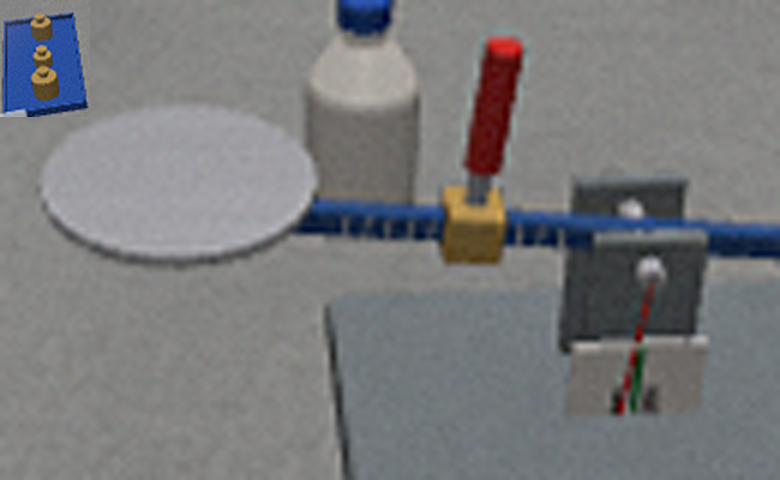

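The crop shows the poise handle (red), the brass block, and the pointer left of the green band. Next: beam geometry, poise position, and better weight positions.

Run:
```python
from h import *
a=cv2.imread('pics/s0.png')[:,:,::-1];b=cv2.imread('pics/d0.png')[:,:,::-1]
ca=eyes.get_calibration('scene');cb=eyes.get_calibration('side')
print('post mid',tri(ca,(281.9,157.3),cb,(244.7,170.0)).round(3))
print('post tops',ray(ca,283.8,148,.2).round(3),'block',tri(ca,(278.2,177.7),cb,(245.1,184.7)).round(3))
print('bottle',ray(ca,261,141,.13).round(3),ray(cb,183.5,197,.13).round(3))
for n,im,c,r in(('s',a,ca,(365,140,402,165)),('d',b,cb,(220,98,255,120))):
    for s,q in blobs(im,(0,130,60),(8,255,255),r,5): print('caps',n,s,q,ray(c,*q,.195).round(3))
print(blobs(a,(100,130,40),(125,255,255),(250,165,362,190),10),blobs(b,(100,130,40),(125,255,255),(235,140,262,215),5))
# tray outline rect on z=.014 (side)
h=cv2.cvtColor(b,cv2.COLOR_RGB2HSV); m=np.zeros(b.shape[:2],'u1'); m[270:342,170:280]=cv2.inRange(h,(100,130,40),(125,255,255))[270:342,170:280]
cs=np.vstack(cv2.findContours(m,0,1)[0])[:,0]
p=np.array([ray(cb,*q,.010)[:2] for q in cs],'f4'); print('tray',cv2.minAreaRect(p))
# pan side: grey low saturation
x0,y0,x1,y1=225,190,275,232
print(b[211,225:276,:].sum(1).tolist()); print(b[190:232,250,:].sum(1).tolist())
print('bottle side',blobs(b,(105,130,40),(125,255,255),(175,190,195,205),5),'bottle sc',blobs(a,(105,130,40),(125,255,255),(255,135,268,150),5))
```

```text
post mid [0.579 0.064 0.178]
post tops [0.57  0.071 0.2  ] block [0.578 0.06  0.118]
bottle [0.401 0.047 0.13 ] [0.39  0.042 0.13 ]
caps s [375, 143, 24, 14, 164] [386.8, 149.4] [0.606 0.331 0.195]
caps d [238, 102, 6, 13, 51] [240.4, 108.1] [0.62  0.327 0.195]
caps d [229, 104, 6, 12, 51] [231.4, 109.5] [0.59  0.326 0.195]
[([250, 174, 24, 6, 98], [261.6, 176.2]), ([284, 175, 54, 8, 183], [312.7, 178.7]), ([349, 179, 12, 6, 46], [353.9, 181.5])] [([237, 141, 3, 5, 9], [238.3, 142.9]), ([239, 152, 4, 17, 39], [240.6, 158.2]), ([245, 187, 4, 9, 24], [246.1, 191.4])]
tray ((0.45243629813194275, -0.2677784562110901), (0.24962718784809113, 0.12473434954881668), 4.98259162902832)
[369, 368, 371, 359, 422, 492, 501, 501, 494, 503, 493, 491, 502, 498, 487, 490, 490, 497, 505, 493, 494, 503, 498, 485, 496, 501, 504, 495, 500, 505, 514, 508, 506, 501, 499, 500, 503, 509, 508, 513, 508, 491, 505, 519, 519, 461, 434, 426, 418, 409, 416]
[181, 181, 332, 382, 364, 344, 473, 516, 504, 499, 502, 501, 501, 502, 504, 502, 505, 504, 503, 501, 496, 501, 496, 492, 497, 492, 488, 490, 490, 490, 497, 488, 490, 493, 490, 486, 497, 502, 339, 348, 414, 414]
bottle side [([179, 193, 9, 10, 71], [183.1, 197.5])] bottle sc [([257, 138, 8, 8, 58], [260.4, 141.2])]
```

Weights are at about: 300 (.529,-.259), 100 (.454,-.268), 200 (.375,-.273), with tray yaw .087. The 300 is chosen by size and the pink and turquoise ones are excluded. The beam runs at yaw about -.11, the pivot is near (.583,.135) and the poise is at about 40 mm. Approaching the 300 g.

>>> {"name": "apply_moves", "arguments": {"deltas": [[[0.03,0.037,0],[0,0,-0.11]],[[0.03,0.037,0],[0,0,-0.11]],[[0.03,0.037,0],[0,0,-0.1]],[[0.03,0.037,0],[0,0,0]],[[0.03,0.037,0],[0,0,0]]], "claw": -0.45, "grip_force": 25}}

```text
time_s: 0.6
eef_pos: [0.4092, -0.4096, 0.3036]
eef_rot: [-3.141, 0.0, 0.089]
wrist_force: [1.5, 0.1, 0.3]
grip_width: 0.0622
```

>>> {"name": "apply_moves", "arguments": {"deltas": [[[0.03,0.037,-0.005],[0,0,0]],[[0.03,0.037,-0.005],[0,0,0]],[[0.03,0.037,-0.01],[0,0,0]],[[0.03,0.037,-0.01],[0,0,0]],[[0,0,-0.03],[0,0,0]]]}}

```text
time_s: 1.1
eef_pos: [0.5348, -0.2558, 0.2455]
eef_rot: [-3.14, -0.008, 0.1]
wrist_force: [0.8, -0.4, -0.5]
grip_width: 0.0623
```

Run:
```python
from h import *
o=ctrl.get_obs();print({k:np.round(o[k],4).tolist() for k in('time_s','eef_pos','eef_rot','wrist_force','grip_width')})
w,c=shot('wrist','w0.png')
for s,q in blobs(w,(12,110,60),(30,255,255),(0,0,512,384),60): print(s,q,ray(c,*q,.027).round(4))
```

```text
{'time_s': 1.1, 'eef_pos': [0.5348, -0.2558, 0.2455], 'eef_rot': [-3.1398, -0.008, 0.0998], 'wrist_force': [0.8095, -0.4008, -0.5345], 'grip_width': 0.0623}
[236, 167, 38, 41, 1242] [254.6, 187.5] [ 0.5324 -0.2562  0.027 ]
[243, 238, 25, 30, 594] [254.7, 252.0] [ 0.4631 -0.2632  0.027 ]
[238, 300, 29, 42, 942] [252.1, 319.9] [ 0.3797 -0.2686  0.027 ]
```

View pics/w0.png

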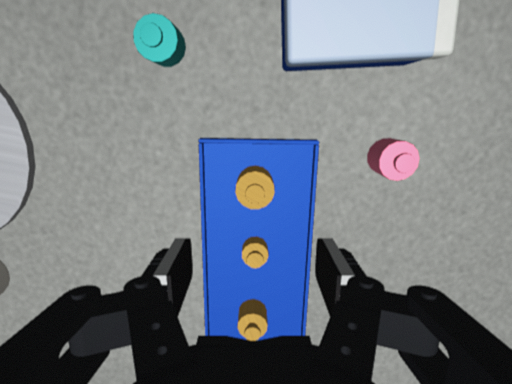

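The wrist view confirms it: the 300 g is the biggest brass weight, at (255,188), with the 100 at (255,252) and the 200 at (252,320). The fingers line up with the row. Descending.

>>> {"name": "apply_moves", "arguments": {"deltas": [[[0.003,0.006,-0.045],[0,0,0]],[[0,0,-0.045],[0,0,0]],[[0,0,-0.045],[0,0,0]],[[0,0,-0.025],[0,0,0]],[[0,0,0],[0,0,0]]]}}

```text
time_s: 1.65
eef_pos: [0.528, -0.2574, 0.0805]
eef_rot: [-3.139, 0.008, 0.088]
wrist_force: [-1.2, -0.3, -0.4]
grip_width: 0.0618
```

>>> {"name": "apply_moves", "arguments": {"deltas": [[[0,0,0],[0,0,0]],[[0,0,0],[0,0,0]],[[0,0,0],[0,0,0]]], "claw": 0.5, "grip_force": 30}}

```text
time_s: 1.95
eef_pos: [0.5323, -0.2582, 0.086]
eef_rot: [3.14, -0.003, 0.088]
wrist_force: [-0.8, 0.5, 4.2]
grip_width: 0.036
```

>>> {"name": "apply_moves", "arguments": {"deltas": [[[0,0,0.03],[0,0,0]],[[0,0,0.045],[0,0,0]],[[0,0,0.045],[0,0,0]],[[0.008,0.025,0.04],[0,0,0]],[[0.01,0.035,0.025],[0,0,0]]]}}

```text
time_s: 2.45
eef_pos: [0.5497, -0.1999, 0.2734]
eef_rot: [3.138, -0.005, 0.084]
wrist_force: [1.0, 0.8, -3.2]
grip_width: 0.0361
```

>>> {"name": "apply_moves", "arguments": {"deltas": [[[0.012,0.045,0],[0,0,0]],[[0.012,0.045,0],[0,0,0]],[[0.012,0.04,0],[0,0,0]],[[0,0,0],[0,0,0]],[[0,0,0],[0,0,0]]]}}

```text
time_s: 2.95
eef_pos: [0.5854, -0.0662, 0.2695]
eef_rot: [3.141, -0.001, 0.092]
wrist_force: [-0.4, -0.6, -3.3]
grip_width: 0.036
```

Run:
```python
from h import *
o=ctrl.get_obs();print({k:np.round(o[k],4).tolist() for k in('time_s','eef_pos','eef_rot','wrist_force','grip_width')})
w,c=shot('wrist','w1.png');print(proj(c,(.562,-.064,.147)), proj(c,(.562,-.122,.147)), proj(c,(.504,-.064,.147)))
b,cb=shot('side','d1.png'); print(ray(cb,249.7,211.5,.147))
cv2.imwrite('pics/w1v.png',np.hstack([cv2.resize(w,(400,300)),cv2.resize(b[130:250,170:330],(400,300))])[:,:,::-1])
```

```text
{'time_s': 2.95, 'eef_pos': [0.5854, -0.0662, 0.2695], 'eef_rot': [3.1415, -0.0006, 0.0917], 'wrist_force': [-0.3508, -0.5621, -3.2757], 'grip_width': 0.036}
[248.04176933 249.00621813] [330.36891397 255.85273708] [241.43547783 319.06615772]
[ 0.56512435 -0.06780695  0.147     ]
```

View pics/w1v.png

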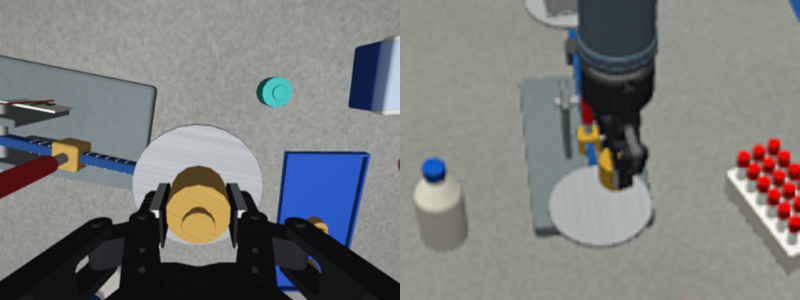

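>>> {"name": "apply_moves", "arguments": {"deltas": [[[0,0,-0.02],[0,0,0]],[[0,0,-0.012],[0,0,0]],[[0,0,-0.003],[0,0,0]],[[0,0,-0.002],[0,0,0]],[[0,0,0],[0,0,0]]]}}

```text
time_s: 3.55
eef_pos: [0.5855, -0.0678, 0.2321]
eef_rot: [3.141, -0.0, 0.088]
wrist_force: [0.7, 0.4, -2.5]
grip_width: 0.0363
```

>>> {"name": "apply_moves", "arguments": {"deltas": [[[0,0,-0.002],[0,0,0]],[[0,0,0],[0,0,0]]]}}

```text
time_s: 3.75
eef_pos: [0.5855, -0.0674, 0.2301]
eef_rot: [3.142, -0.0, 0.089]
wrist_force: [-0.7, 0.3, -2.2]
grip_width: 0.0359
```

>>> {"name": "apply_moves", "arguments": {"deltas": [[[0,0,-0.0015],[0,0,0]],[[0,0,0],[0,0,0]]]}}

```text
time_s: 3.95
eef_pos: [0.5853, -0.0674, 0.2283]
eef_rot: [-3.142, 0.0, 0.089]
wrist_force: [-1.0, 0.3, -3.1]
grip_width: 0.0362
```

>>> {"name": "apply_moves", "arguments": {"deltas": [[[0,0,-0.0015],[0,0,0]],[[0,0,0],[0,0,0]]]}}

```text
time_s: 4.15
eef_pos: [0.5855, -0.0674, 0.227]
eef_rot: [3.142, -0.0, 0.089]
wrist_force: [0.7, -0.4, -3.1]
grip_width: 0.0357
```

>>> {"name": "apply_moves", "arguments": {"deltas": [[[0,0,-0.0015],[0,0,0]],[[0,0,0],[0,0,0]]]}}

```text
time_s: 4.35
eef_pos: [0.5855, -0.0676, 0.2255]
eef_rot: [3.141, -0.0, 0.089]
wrist_force: [-1.2, -0.5, 0.1]
grip_width: 0.0358
```

>>> {"name": "apply_moves", "arguments": {"deltas": [[[0,0,-0.0015],[0,0,0]],[[0,0,0],[0,0,0]]]}}

```text
time_s: 4.55
eef_pos: [0.5854, -0.0676, 0.2238]
eef_rot: [3.141, -0.0, 0.089]
wrist_force: [-0.4, -0.8, 0.3]
grip_width: 0.036
```

Contact: the pan now carries the weight. Releasing.

>>> {"name": "apply_moves", "arguments": {"deltas": [[[0,0,0],[0,0,0]],[[0,0,0],[0,0,0]],[[0,0,0],[0,0,0]]], "claw": -0.45}}

```text
time_s: 4.85
eef_pos: [0.5855, -0.0672, 0.224]
eef_rot: [-3.141, -0.0, 0.089]
wrist_force: [-0.5, 0.8, -0.2]
grip_width: 0.062
```

>>> {"name": "apply_moves", "arguments": {"deltas": [[[0,0,0.02],[0,0,0]],[[0,0,0.04],[0,0,0]],[[0,-0.01,0.03],[0,0,0]],[[-0.01,-0.045,0],[0,0,0]],[[-0.02,-0.045,0],[0,0,0]]]}}

```text
time_s: 5.35
eef_pos: [0.5568, -0.1673, 0.3154]
eef_rot: [3.141, -0.004, 0.093]
wrist_force: [0.5, -1.5, 0.5]
grip_width: 0.0622
```

>>> {"name": "apply_moves", "arguments": {"deltas": [[[-0.025,-0.04,0],[0,0,0]],[[-0.03,-0.035,0],[0,0,0]],[[-0.03,-0.025,0],[0,0,0]],[[-0.012,0,-0.04],[0,0,0]],[[0,0,-0.045],[0,0,0]]]}}

```text
time_s: 5.85
eef_pos: [0.4573, -0.2697, 0.2297]
eef_rot: [3.139, -0.003, 0.085]
wrist_force: [-0.2, -0.2, -0.1]
grip_width: 0.0619
```

Run:
```python
from h import *
o=ctrl.get_obs();print({k:np.round(o[k],4).tolist() for k in('time_s','eef_pos','eef_rot','wrist_force','grip_width')})
a,c=shot('scene','s2.png'); cw=eyes.get_calibration('wrist')
w,cw=shot('wrist','w2.png')
for s,q in blobs(w,(12,110,60),(30,255,255),(0,0,512,384),60): print(s,q,ray(cw,*q,.02).round(4))
cv2.imwrite('pics/s2c.png',cv2.resize(a[135:225,195:345],(750,450),interpolation=2)[:,:,::-1])
```

```text
{'time_s': 5.85, 'eef_pos': [0.4573, -0.2697, 0.2297], 'eef_rot': [3.1386, -0.0033, 0.0848], 'wrist_force': [-0.1545, -0.1814, -0.1113], 'grip_width': 0.0619}
[238, 166, 30, 32, 736] [252.5, 181.6] [ 0.4585 -0.2637  0.02  ]
[235, 243, 33, 40, 1095] [250.9, 262.8] [ 0.3749 -0.2693  0.02  ]
```

View pics/s2c.png

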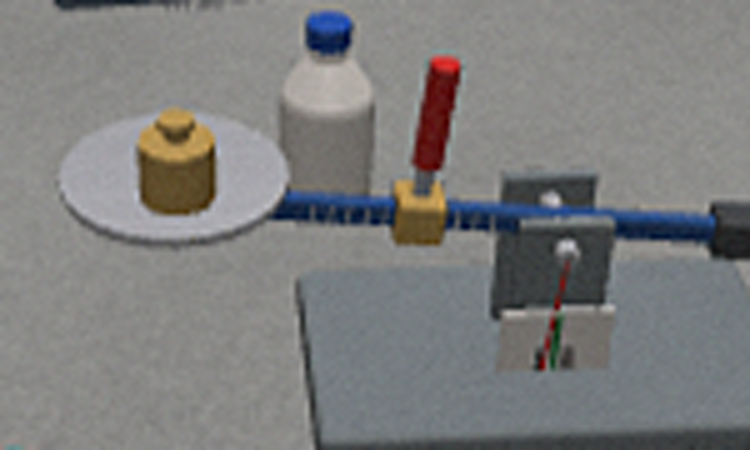

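The beam is still on the bucket stop with the poise at about 40 mm, so M is above about 424 g. Adding the 100 g.

>>> {"name": "apply_moves", "arguments": {"deltas": [[[0,0.001,-0.045],[0,0,0]],[[0,0,-0.045],[0,0,0]],[[0,0,-0.035],[0,0,0]],[[0,0,-0.017],[0,0,0]],[[0,0,0],[0,0,0]]]}}

```text
time_s: 6.45
eef_pos: [0.4586, -0.2659, 0.0862]
eef_rot: [-3.14, 0.002, 0.09]
wrist_force: [-0.2, 0.6, 0.2]
grip_width: 0.0621
```

>>> {"name": "apply_moves", "arguments": {"deltas": [[[0,0,0],[0,0,0]],[[0,0,0],[0,0,0]],[[0,0,0],[0,0,0]]], "claw": 0.7, "grip_force": 30}}

```text
time_s: 6.75
eef_pos: [0.4598, -0.2669, 0.089]
eef_rot: [3.14, -0.003, 0.089]
wrist_force: [-0.1, 1.8, 7.9]
grip_width: 0.026
```

>>> {"name": "apply_moves", "arguments": {"deltas": [[[0,0,0.03],[0,0,0]],[[0,0,0.045],[0,0,0]],[[0,0,0.045],[0,0,0]],[[0.008,0.02,0.045],[0,0,0]],[[0.012,0.035,0.03],[0,0,0]]]}}

```text
time_s: 7.25
eef_pos: [0.4786, -0.2139, 0.2865]
eef_rot: [3.138, -0.005, 0.083]
wrist_force: [0.9, 0.0, -0.9]
grip_width: 0.0257
```

>>> {"name": "apply_moves", "arguments": {"deltas": [[[0.015,0.046,0],[0,0,0]],[[0.015,0.046,0],[0,0,0]],[[0.015,0.046,0],[0,0,0]],[[0.015,0.005,0],[0,0,0]],[[0,0,0],[0,0,0]]]}}

```text
time_s: 7.75
eef_pos: [0.54, -0.0659, 0.2832]
eef_rot: [-3.141, -0.003, 0.093]
wrist_force: [0.7, -0.3, -1.0]
grip_width: 0.0261
```

>>> {"name": "apply_moves", "arguments": {"deltas": [[[0,0,-0.025],[0,0,0]],[[0,0,-0.015],[0,0,0]],[[0,0,-0.006],[0,0,0]],[[0,0,-0.002],[0,0,0]],[[0,0,0],[0,0,0]]]}}

```text
time_s: 8.25
eef_pos: [0.5384, -0.0691, 0.2345]
eef_rot: [3.141, -0.001, 0.088]
wrist_force: [0.0, -0.6, -0.7]
grip_width: 0.0259
```

>>> {"name": "apply_moves", "arguments": {"deltas": [[[0,0,-0.0015],[0,0,0]],[[0,0,0],[0,0,0]]]}}

```text
time_s: 8.45
eef_pos: [0.5386, -0.0686, 0.2329]
eef_rot: [3.141, -0.001, 0.089]
wrist_force: [-0.4, -0.1, -1.4]
grip_width: 0.0261
```

>>> {"name": "apply_moves", "arguments": {"deltas": [[[0,0,-0.0015],[0,0,0]],[[0,0,0],[0,0,0]]]}}

```text
time_s: 8.65
eef_pos: [0.5384, -0.0684, 0.2309]
eef_rot: [3.142, -0.0, 0.089]
wrist_force: [-0.6, -0.3, -1.3]
grip_width: 0.0261
```

>>> {"name": "apply_moves", "arguments": {"deltas": [[[0,0,-0.0015],[0,0,0]],[[0,0,0],[0,0,0]]]}}

```text
time_s: 8.85
eef_pos: [0.5383, -0.0684, 0.2292]
eef_rot: [-3.142, 0.0, 0.089]
wrist_force: [0.6, 0.1, -0.6]
grip_width: 0.026
```

>>> {"name": "apply_moves", "arguments": {"deltas": [[[0,0,-0.0015],[0,0,0]],[[0,0,0],[0,0,0]]]}}

```text
time_s: 9.05
eef_pos: [0.5383, -0.0684, 0.2277]
eef_rot: [-3.142, 0.0, 0.089]
wrist_force: [0.4, 0.2, -0.1]
grip_width: 0.0259
```

>>> {"name": "apply_moves", "arguments": {"deltas": [[[0,0,-0.0005],[0,0,0]],[[0,0,0],[0,0,0]],[[0,0,0],[0,0,0]]], "claw": -0.3}}

```text
time_s: 9.35
eef_pos: [0.5385, -0.0684, 0.2275]
eef_rot: [3.142, -0.0, 0.089]
wrist_force: [-0.1, 0.4, 0.4]
grip_width: 0.0554
```

>>> {"name": "apply_moves", "arguments": {"deltas": [[[0,0,0.02],[0,0,0]],[[0,0,0.04],[0,0,0]],[[0,0,0.04],[0,0,0]],[[0,-0.045,0],[0,0,0]],[[0,-0.045,0],[0,0,0]]]}}

```text
time_s: 9.85
eef_pos: [0.5394, -0.1583, 0.3294]
eef_rot: [3.141, -0.004, 0.093]
wrist_force: [0.8, -0.3, -0.5]
grip_width: 0.0557
```

Run:
```python
from h import *
a,c=shot('scene','s3.png')
o=ctrl.get_obs();print({k:np.round(o[k],4).tolist() for k in('time_s','eef_pos','eef_rot')})
cv2.imwrite('pics/s3c.png',cv2.resize(a[135:225,195:345],(750,450),interpolation=2)[:,:,::-1])
for f in('s0','s2','s3'):
    a=cv2.imread(f'pics/{f}.png')[:,:,::-1]
    print(f,'post',blobs(a,(0,150,60),(6,255,255),(265,140,300,172)),'ptr',blobs(a,(0,90,40),(8,255,255),(290,185,325,212),3),'green',blobs(a,(45,70,30),(85,255,255),(290,180,325,215),3))
```

```text
{'time_s': 9.9, 'eef_pos': [0.5375, -0.169, 0.3285], 'eef_rot': [3.1349, -0.0013, 0.0808]}
s0 post [([278, 147, 9, 22, 104], [281.9, 157.3])] ptr [([306, 190, 2, 6, 6], [306.7, 192.5])] green [([305, 198, 3, 11, 14], [305.6, 203.2])]
s2 post [([278, 147, 9, 22, 110], [281.9, 157.1])] ptr [([306, 188, 3, 8, 8], [307.0, 191.5]), ([303, 206, 1, 3, 3], [303.0, 207.0])] green [([305, 198, 3, 11, 14], [305.6, 203.2])]
s3 post [([276, 150, 6, 22, 111], [278.6, 160.1])] ptr [([308, 188, 1, 4, 4], [308.0, 189.5]), ([307, 193, 2, 11, 11], [307.2, 198.0]), ([306, 205, 1, 4, 4], [306.0, 206.5])] green [([305, 198, 2, 11, 12], [305.5, 203.0])]
```

View pics/s3c.png

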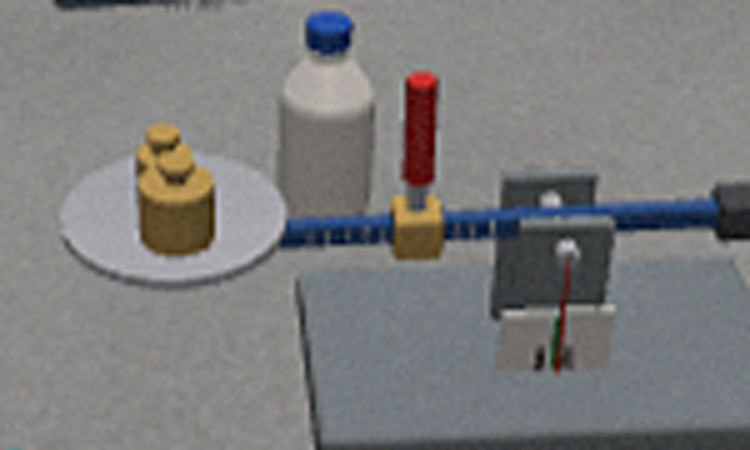

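The beam is now off its stop and near level, with the pointer about at the right edge of the band, though not settled yet. 300+100 is the right set. Moving above the poise while it settles.

>>> {"name": "apply_moves", "arguments": {"deltas": [[[0.008,0.044,0],[0,0,-0.1]],[[0.008,0.044,0],[0,0,-0.1]],[[0.008,0.044,0],[0,0,0]],[[0.008,0.044,0],[0,0,0]],[[0.008,0.044,0],[0,0,0]]]}}

```text
time_s: 10.4
eef_pos: [0.5784, 0.0634, 0.3275]
eef_rot: [3.142, -0.0, -0.112]
wrist_force: [2.0, -1.2, 0.5]
grip_width: 0.0558
```

>>> {"name": "apply_moves", "arguments": {"deltas": [[[0,0,0],[0,0,0]],[[0,0,0],[0,0,0]],[[0,0,0],[0,0,0]]]}}

```text
time_s: 10.7
eef_pos: [0.5783, 0.06, 0.3273]
eef_rot: [3.14, 0.0, -0.113]
wrist_force: [0.0, -0.3, -0.3]
grip_width: 0.0553
```

```bash
cat > m.py <<'E'
from h import *
def pan(im,roi=(200,150,262,205)):
    # lower rim of the pan: strongest grey drop per column, parabola-subpixel
    pass
def meas(f=None,n=5):
    ims=[np.asarray(eyes.read_camera('scene')).astype(float) for _ in range(n)] if f is None else [cv2.imread(f)[:,:,::-1].astype(float)]
    return np.mean(ims,0)
def angle(im,c):
    # red post axis & blue beam line in the scene image
    u8=im.astype('u1'); h=cv2.cvtColor(u8,cv2.COLOR_RGB2HSV)
    w=np.clip(im[:,:,0]-im[:,:,1:].max(2)-25,0,None); w[:,:265]=0;w[:,305:]=0;w[:140]=0;w[185:]=0
    r=np.arange(151,166); cx=[(w[k]*np.arange(512)).sum()/w[k].sum() for k in r if w[k].sum()>50]; rr=[k for k in r if w[k].sum()>50]
    post=np.polyfit(rr,cx,1)
    b=np.clip(im[:,:,2]-im[:,:,0]-20,0,None); b[:165]=0;b[195:]=0
    cols=[k for k in list(range(325,337))+list(range(286,294)) if b[:,k].sum()>30]
    cy=[(b[:,k]*np.arange(384)).sum()/b[:,k].sum() for k in cols]
    beam=np.polyfit(cols,cy,1)
    return post,np.r_[beam[0],np.polyval(beam,330)]
E
python3 - <<'E'
from m import *
c=eyes.get_calibration('scene')
im=meas(); cv2.imwrite('pics/s4.png',im[:,:,::-1])
o=ctrl.get_obs();print({k:np.round(o[k],4).tolist() for k in('time_s','eef_pos','eef_rot','wrist_force','grip_width')})
for f in('s0','s2','s3','s4'):
    p,b=angle(meas(f'pics/{f}.png'),c); print(f,p.round(4),b.round(4),np.polyval(p,155).round(2))
# predicted image geometry of post/beam vs angle
P=np.array([.583,.135,.110]); e=np.array([-.11,.994,0])  # towards bucket? sign checked below
e=np.array([np.sin(.11),np.cos(.11),0]); z=np.array([0,0,1.])
for t in(-.1,-.05,0,.05,.1):
    y=e*np.cos(t)+z*np.sin(t); n=z*np.cos(t)-e*np.sin(t)   # t>0: bucket side up
    q=P-y*.075; a=proj(c,q+n*.088); d=proj(c,q+n*.04); g=proj(c,P+y*.1);k=proj(c,P-y*.05)
    print(t,'post slope',((a-d)[0]/(a-d)[1]).round(4),'top',a.round(1),'beam slope',((g-k)[1]/(g-k)[0]).round(4),'pan',proj(c,P-y*.2+z*.015).round(1))
E
```

```text
{'time_s': 10.95, 'eef_pos': [0.5784, 0.0604, 0.3275], 'eef_rot': [3.1413, -0.0001, -0.113], 'wrist_force': [-0.0364, -0.073, 0.68], 'grip_width': 0.0555}
s0 [-1.905000e-01  3.118016e+02] [6.340000e-02 1.792907e+02] 282.28
s2 [-1.877000e-01  3.113374e+02] [6.45000e-02 1.79309e+02] 282.24
s3 [-2.740000e-02  2.830185e+02] [-4.010000e-02  1.768082e+02] 278.77
s4 [-1.970000e-02  2.816928e+02] [-4.770000e-02  1.766643e+02] 278.64
-0.1 post slope -0.1877 top [284.1 147.4] beam slope 0.0612 pan [230.5 168.9]
-0.05 post slope -0.1274 top [282.1 148.7] beam slope 0.0188 pan [230.3 172.2]
0 post slope -0.0671 top [280.3 150. ] beam slope -0.0229 pan [230.3 175.5]
0.05 post slope -0.0065 top [278.4 151.4] beam slope -0.0643 pan [230.5 178.7]
0.1 post slope 0.0547 top [276.7 152.8] beam slope -0.1054 pan [230.9 181.8][ WARN:0@4.988] global loadsave.cpp:1063 imwrite_ Unsupported depth image for selected encoder is fallbacked to CV_8U.
```

Settled angle is about +0.036 rad (weight side heavy by ~21 g), from the post slope of -.020 and beam slope of -.048 against level values of about -.069 and -.020. The poise has to go ~13 mm inwards. I'll straddle the post and push lightly with the outer finger.

>>> {"name": "apply_moves", "arguments": {"deltas": [[[0,0,-0.03],[0,0,0]],[[0,0,-0.03],[0,0,0]],[[0,0,-0.025],[0,0,0]],[[0,0,-0.01],[0,0,0]],[[0,0,0],[0,0,0]]], "claw": 0.06}}

```text
time_s: 11.45
eef_pos: [0.5777, 0.0611, 0.2313]
eef_rot: [3.141, 0.003, -0.112]
wrist_force: [-0.2, -0.4, 1.0]
grip_width: 0.0398
```

>>> {"name": "apply_moves", "arguments": {"deltas": [[[0.0003,0.003,0],[0,0,0]],[[0.0003,0.003,0],[0,0,0]],[[0.0003,0.003,0],[0,0,0]],[[0,0,0],[0,0,0]]]}}

```text
time_s: 11.85
eef_pos: [0.5797, 0.0713, 0.2333]
eef_rot: [-3.141, -0.001, -0.111]
wrist_force: [0.8, -0.4, -0.7]
grip_width: 0.04
```

>>> {"name": "apply_moves", "arguments": {"deltas": [[[0.0003,0.0025,0],[0,0,0]],[[0.0003,0.0025,0],[0,0,0]],[[0.0003,0.0025,0],[0,0,0]],[[0.0003,0.0025,0],[0,0,0]]]}}

```text
time_s: 12.25
eef_pos: [0.5805, 0.0807, 0.2324]
eef_rot: [3.141, 0.0, -0.111]
wrist_force: [-0.5, 0.1, 1.3]
grip_width: 0.0402
```

```bash
cat > a.py <<'E'
from m import *
import sys
c=eyes.get_calibration('scene'); im=np.rint(meas(n=3)); cv2.imwrite('pics/'+sys.argv[1],im[:,:,::-1].astype('u1'))
o=ctrl.get_obs();print({k:np.round(o[k],4).tolist() for k in('time_s','eef_pos','wrist_force','grip_width')})
p,b=angle(im,c); print(p.round(4),b.round(4),'t post',((p[0]+.069)/.0604*.05).round(4),'t beam',(-(b[0]+.0205)/.0417*.05).round(4))
w=np.clip(im[:,:,1]*0+np.minimum(im[:,:,0],im[:,:,1])-im[:,:,2]-35,0,None);w[:,:255]=0;w[:,305:]=0;w[:168]=0;w[195:]=0
print('block col',((w.sum(0)*np.arange(512)).sum()/w.sum()).round(2))
E
python3 a.py s5.png
```

```text
{'time_s': 12.4, 'eef_pos': [0.5804, 0.0811, 0.2323], 'wrist_force': [0.458, -0.1988, -0.643], 'grip_width': 0.0404}
[-7.610000e-02  2.961777e+02] [-1.460000e-02  1.773651e+02] t post -0.0059 t beam -0.007
block col 282.67
```

>>> {"name": "apply_moves", "arguments": {"deltas": [[[-0.0005,-0.005,0],[0,0,0]],[[-0.0003,-0.003,0],[0,0,0]],[[0,0,0],[0,0,0]],[[0,0,0],[0,0,0]],[[0,0,0],[0,0,0]]]}}

```text
time_s: 12.9
eef_pos: [0.5797, 0.0727, 0.2324]
eef_rot: [-3.141, 0.0, -0.111]
wrist_force: [0.9, 0.6, -0.3]
grip_width: 0.04
```

>>> {"name": "apply_moves", "arguments": {"deltas": [[[0,0,0],[0,0,0]],[[0,0,0],[0,0,0]],[[0,0,0],[0,0,0]],[[0,0,0],[0,0,0]],[[0,0,0],[0,0,0]]]}}

```text
time_s: 13.4
eef_pos: [0.5797, 0.0726, 0.2324]
eef_rot: [-3.142, 0.0, -0.111]
wrist_force: [-0.1, -0.0, 0.7]
grip_width: 0.0403
```

```bash
python3 a.py s6.png
```

```text
{'time_s': 13.55, 'eef_pos': [0.5797, 0.0725, 0.2324], 'wrist_force': [-0.4089, 0.2636, -0.1751], 'grip_width': 0.04}
[-9.070000e-02  2.983744e+02] [-1.290000e-02  1.773489e+02] t post -0.0179 t beam -0.0091
block col 282.7
```

>>> {"name": "apply_moves", "arguments": {"deltas": [[[0,0,0.045],[0,0,0]],[[0,0,0.045],[0,0,0]],[[0,0,0],[0,0,0]],[[0,0,0],[0,0,0]]]}}

```text
time_s: 13.95
eef_pos: [0.5802, 0.0727, 0.3235]
eef_rot: [-3.141, -0.002, -0.111]
wrist_force: [-0.9, 0.0, 0.2]
grip_width: 0.0399
```

```bash
python3 a.py s7.png
cat > p.py <<'E'
from m import *
c=eyes.get_calibration('scene')
P=np.array([.583,.135,.110]); e=np.array([np.sin(.11),np.cos(.11),0]); z=np.array([0,0,1.])
def rim(im):
    g=im.sum(2); g=cv2.GaussianBlur(g,(0,0),.8); out={}
    for u in range(212,254,2):
        d=-np.gradient(g[:,u]); d[:172]=0; d[200:]=0; k=int(d.argmax()); w=np.clip(d[k-2:k+3],0,None); out[u]=(w*np.arange(k-2,k+3)).sum()/w.sum()
    return out
def model(t):
    C=P-(e*np.cos(t)+z*np.sin(t))*.2+z*.017; ph=np.linspace(0,2*np.pi,400); q=np.array([proj(c,C+.058*np.array([np.cos(a),np.sin(a),0])) for a in ph]); q=q[np.argsort(q[:,0])]; f=q[:,1]>np.median(q[:,1]); return lambda u:np.interp(u,q[f,0],q[f,1])
if __name__=='__main__':
    r0=rim(meas('pics/s0.png')); ts=np.linspace(-.1,.1,5); us=list(r0); M=[np.mean(model(t)(us)) for t in ts]; print(np.round(M,2))
    for f in('s2','s4','s6','s7'):
        r=rim(meas(f'pics/{f}.png')); s=np.array([r[u]-r0[u] for u in us]); sh=np.median(s); print(f,sh.round(2),s.std().round(2),'t',np.interp(M[0]+sh,M,ts).round(4))
    a=cv2.imread('pics/s7.png'); cv2.imwrite('pics/s7c.png',cv2.resize(a[135:225,195:345],(750,450),interpolation=2))
    for f in('s0','s4','s7'): print(angle(meas(f'pics/{f}.png'),c)[0])
E
python3 p.py
```

```text
{'time_s': 14.1, 'eef_pos': [0.5789, 0.0724, 0.321], 'wrist_force': [-0.0842, 0.1224, 0.0085], 'grip_width': 0.0399}
[-8.720000e-02  2.978403e+02] [-1.370000e-02  1.773518e+02] t post -0.0151 t beam -0.0081
block col 282.78
[179.31 182.61 185.89 189.14 192.36]
s2 0.01 0.13 t -0.0999
s4 8.54 3.27 t 0.0302
s6 6.5 3.24 t -0.0011
s7 6.51 3.25 t -0.0009
[-1.90470687e-01  3.11801637e+02]
[-1.96689022e-02  2.81692767e+02]
[-8.72251200e-02  2.97840265e+02]
```

View pics/s7c.png

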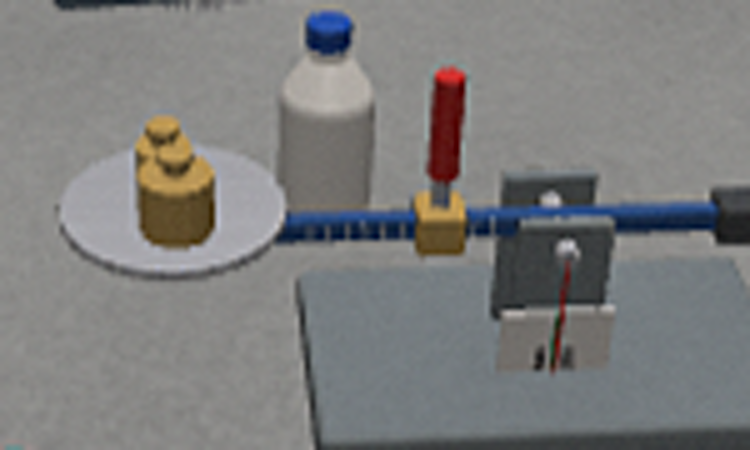

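```bash
cat > q.py <<'E'
from p import *
from scipy.optimize import brentq
def col(im):
    w=np.clip(np.minimum(im[:,:,0],im[:,:,1])-im[:,:,2]-35,0,None);w[:,:262]=0;w[:,300:]=0;w[:168]=0;w[195:]=0
    return (w.sum(0)*np.arange(512)).sum()/w.sum()
def frame(t): return e*np.cos(t)+z*np.sin(t), z*np.cos(t)-e*np.sin(t)
def mcol(t,L): y,n=frame(t); return proj(c,P-y*L+n*.004)[0]
def mpost(t,L): y,n=frame(t); a=proj(c,P-y*L+n*.083);d=proj(c,P-y*L+n*.05); return (a-d)[0]/(a-d)[1]
def bslope(im,lo):
    b=np.clip(im[:,:,2]-im[:,:,0]-20,0,None); b[:165]=0;b[195:]=0
    cols=list(range(325,337))+list(range(lo,297)); cy=[(b[:,k]*np.arange(384)).sum()/b[:,k].sum() for k in cols]
    return np.polyfit(cols,cy,1)[0]
def mb(t):
    y,n=frame(t); g=proj(c,P+y*.07);k=proj(c,P-y*.04); return (g-k)[1]/(g-k)[0]
def run(f):
    im=meas(f); im0=meas('pics/s0.png'); 
    L0=brentq(lambda L:mcol(-.1,L)-col(im0),.03,.14); s0=np.polyfit
    op0=angle(im0,c)[0][0]-mpost(-.1,L0)
    t=0
    for _ in range(4):
        L=brentq(lambda L:mcol(t,L)-col(im),.03,.14); t=brentq(lambda q:mpost(q,L)+op0-angle(im,c)[0][0],-.15,.15)
    ob=bslope(im0,290)-mb(-.1); tb=brentq(lambda q:mb(q)+ob-bslope(im,290),-.15,.15)
    r0,r=rim(im0),rim(im); us=[u for u in range(212,242,2)]; s=np.array([r[u]-r0[u] for u in us]); M=[np.mean(model(q)(us)) for q in(-.1,-.05,0,.05,.1)]
    tp=np.interp(M[0]+np.median(s),M,[-.1,-.05,0,.05,.1])
    print(f,'L',round(L,4),'post',round(t,4),'beam',round(tb,4),'pan',round(tp,4),'spread',s.round(1).tolist())
if __name__=='__main__':
    import sys
    for f in sys.argv[1:]: run('pics/%s.png'%f)
E
python3 q.py s2 s4 s6 s7
```

```text
pics/s2.png L 0.0754 post -0.0976 beam -0.1014 pan -0.0999 spread [0.0, 0.1, 0.1, 0.0, 0.0, -0.1, -0.1, 0.0, 0.1, 0.1, 0.0, -0.0, -0.0, -0.0, 0.0]
pics/s4.png L 0.0759 post 0.0412 beam 0.0333 pan 0.0296 spread [8.6, 8.5, 8.6, 8.6, 8.5, 8.7, 8.7, 8.7, 8.7, 8.7, 8.8, -6.8, 8.5, 8.5, 8.6]
pics/s6.png L 0.0637 post -0.0098 beam -0.0028 pan -0.0015 spread [6.6, 6.5, 6.5, 6.6, 6.5, 6.6, 6.6, 6.6, 6.7, 6.7, 6.7, -8.7, 6.4, 6.5, 6.4]
pics/s7.png L 0.0635 post -0.0068 beam -0.0026 pan -0.0016 spread [6.6, 6.5, 6.5, 6.6, 6.5, 6.6, 6.6, 6.6, 6.7, 6.7, 6.7, -8.8, 6.4, 6.5, 6.4]
```

Run:
```python
from q import *
d=np.array([np.cos(.11),-np.sin(.11),0])
def ptr(im):
    w=np.clip(im[:,:,0]-im[:,:,1:].max(2)-15,0,None); w[:,:300]=0;w[:,312:]=0
    r=[k for k in range(188,209) if w[k].sum()>8]; return np.polyfit(r,[(w[k]*np.arange(512)).sum()/w[k].sum() for k in r],1),len(r)
im0=meas('pics/s0.png'); 
for X in(.03,.045,.06):
    print(X,[ (lambda a,b:((a-b)[0]/(a-b)[1]).round(4))(*[proj(c,P+d*X-frame(t)[1]*h) for h in(.01,.065)]) for t in(-.1,0,.05)], [proj(c,P+d*X-z*h).round(1).tolist() for h in(0,.065)])
for f in('s0','s2','s4','s6','s7'): print(f,ptr(meas(f'pics/{f}.png')))
a=cv2.imread('pics/s7.png'); cv2.imwrite('pics/s7p.png',cv2.resize(a[178:214,288:328],(800,600),interpolation=0)[:,100:700])
```

```text
0.03 [np.float64(-0.2514), np.float64(-0.1301), np.float64(-0.0693)] [[308.7, 185.2], [306.1, 204.8]]
0.045 [np.float64(-0.2554), np.float64(-0.1333), np.float64(-0.0721)] [[309.8, 188.6], [307.1, 208.4]]
0.06 [np.float64(-0.2596), np.float64(-0.1366), np.float64(-0.075)] [[310.9, 192.2], [308.2, 212.1]]
s0 (array([-2.53207757e-01,  3.55489340e+02]), 20)
s2 (array([-2.54647593e-01,  3.55757380e+02]), 20)
s4 (array([-9.30238352e-02,  3.25638863e+02]), 21)
s6 (array([-1.22619193e-01,  3.31091254e+02]), 21)
s7 (array([-1.22715253e-01,  3.31108437e+02]), 21)
```

View pics/s7p.png

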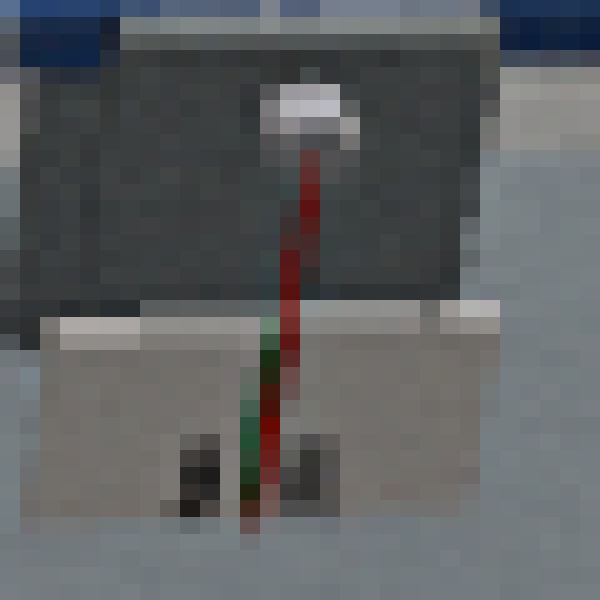

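The pan rim and beam slope both say level: -.002 and -.003 rad. Post lean gives -.007 and pointer slope +.008, so they scatter around zero. The s6 and s7 readings agree, so it has settled, and the hand is 90 mm above where it pushed. Handing in.

```bash
python3 a.py s8.png; python3 q.py s8; python3 -c "
from rig import ctrl
print(ctrl.finish_job())"
```

```text
{'time_s': 14.25, 'eef_pos': [0.5792, 0.0725, 0.3212], 'wrist_force': [0.7221, 1.3631, -0.4992], 'grip_width': 0.0403}
[-9.000000e-02  2.982935e+02] [-1.420000e-02  1.773515e+02] t post -0.0174 t beam -0.0075
block col 282.75
pics/s8.png L 0.0636 post -0.0092 beam -0.0029 pan -0.0015 spread [6.6, 6.5, 6.5, 6.6, 6.5, 6.6, 6.6, 6.6, 6.7, 6.7, 6.7, -8.7, 6.4, 6.5, 6.4]
the job is handed in; nothing more can be done
None
```

The bucket is balanced and the job is handed in at about 14 s. I stood the 300 g and 100 g weights on the pan and pushed the poise about 12 mm inwards with one finger. I judge the beam level to within about 0.01 rad. The 200 g weight was never touched and stays in its tray.

**Forces:** each weight was lowered until the pan just took its load, and readings during the placing and the poise push stayed near the sensor noise. The highest was about 8 N, when the fingertips met the tray floor as they closed on the 100 g weight.

**Level checks:** in the last pictures the beam was steady and the gripper was clear of everything. The four estimates do not fully agree:

| Estimate | Beam angle (rad) |
|---|---|
| Pan height | -0.002 |
| Beam slope | -0.003 |
| Post lean | -0.007 to -0.009 |
| Pointer slope | +0.008 |

They scatter around level, and all lie inside the green band, whose half-width I estimate at 0.024 rad. I trusted the pan height most because it moves furthest in the image. In the scene picture the pointer looks slightly right of the green band. I put that down to the camera's viewing angle and did not confirm it with a close-up.

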